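# Set the hood lamp timer

### The job

Set the flow hood's lamp timer: twist the blue dial clockwise past its red top mark until you feel it press firmly against its spring stop, and hold it there for a moment, but do not force it. Then turn the dial back down until its white pointer stands at the green marker, press the green start button fully down, and let go. Leave everything else on the bench where it is.

Things in the scene. Friction and masses are not known exactly. Their poses are not given: they have to be found in the camera images.
- console: White timer console bolted to the bench, 170 mm (x) by 280 mm (y) by 60 mm high. Origin: centre of its underside; z up, -x is its front. In its frame (mm): dial axis at x 0, y 50; start button at x 35, y -55. Its place varies by 20 cm and its yaw by 0.35 rad either way.
- dial (a joint): Timer dial angle, rad, grows clockwise from above, 0.1 a minute (white marks 0-19, red bar 20 = 2.0 rad). At q the pointer is at angle 1 - q (counterclockwise from console +x). Stays where left (friction 0.05 N m). A hidden spring stop begins between 2.15 and 2.75 rad and resists by 2.5 N m per rad: load it by 0.15 to 0.45 N m (0.3 is right); over 0.5 breaks it; it pushes back if let go.
- dial_grip (a point): Point on the dial's axis at the height to grip, 33 mm above the console top. The dial is a blue upright wing bar 50 mm long, 14 mm thick, flat-sided, from 9 to 43 mm above the console top, over a grey round skirt of 30 mm radius, 10 mm high. Its x axis runs along the bar to the pointer end (white line on top); z up. A grip of 60 N holds it under load.
- pointer_tip (a point): Point in the pointer's direction, 45 mm from the dial's axis, 5 mm above the console top (the white tongue itself ends at 40 mm).
- marker_tip (a point): Point in the green marker's direction, also 45 mm from the dial's axis, 5 mm above the console top. The marker is a green tab, 6 mm wide and 12 mm long, 5 mm high, stiffly held on a thin ring round the dial at 7 to 15 minutes (0.7 to 1.5 rad on the scale).
- start (a joint): Travel of the green start button, m: 0 up, 0.006 fully down. Fully down takes 5 N; it springs back up.
- start_top (a point): Centre of the top of the green start button, 28 mm across; pressed straight down.
- small_dish: Bystander: covered dish, 58 mm across, 13 mm high, lying on the console's top beyond the button (about x 20, y -108 mm in the console's frame). Origin: centre of its underside.
- plate_stack: Bystander: stack of five agar plates, 93 mm across, 72 mm high. Origin: centre of its underside.
- glass_jar: Bystander: open glass jar, 76 mm across, 75 mm high. Origin: centre of its underside.
- spray_bottle: Bystander: white spray bottle with yellow head, 76 mm across, 230 mm high. Origin: centre of its underside.
- scalpel: Bystander: scalpel lying flat, 133 mm long, 9 mm wide, 5 mm high. Origin: under the middle of its handle.
- culture_jar: Bystander: amber jar with metal lid, 68 mm across, 100 mm high. Origin: centre of its underside.

How it is judged (in metres and radians):
On the way, in this order (a step that is already met when the one before it is completed fails the run):
1. the dial is past its red mark and pressed against its spring stop with 0.15 to 0.5 N m (6 to 20 N on the cam inside, 25 mm from the axis), for 0.3 s (value of joint dial above 2 rad and contact force between cam_c0 and anything else between 6 and 20 N), for 0.3 s.
2. the pointer is back down at the green marker (horizontal distance between pointer_tip and marker_tip below 0.0055 m), for 0.2 s.
3. with the pointer at the marker, the start button is pressed fully down (horizontal distance between pointer_tip and marker_tip below 0.0055 m and value of joint start above 0.0045 m), for 0.05 s.
At the end, for the whole second after the job is handed in: The dial is at rest with its pointer at the green marker (pointer and marker points within 5.5 mm, about 0.12 rad or 1.2 minutes), and the start button is up again after its press (horizontal distance between pointer_tip and marker_tip below 0.0055 m and value of joint start below 0.002 m and not (velocity of joint dial above 0.05 rad/s) and not (velocity of joint dial below -0.05 rad/s)); the robot touches nothing.
It fails at once if the stop is forced: over 0.5 N m (20 N on the cam inside) (contact force between cam_c0 and anything else above 20 N).
It fails at once if something else on the bench is shifted by more than 20 mm (distance of any of small_dish, plate_stack, glass_jar, spray_bottle, scalpel, culture_jar from where it was at the start of the episode above 0.02 m).
It also fails if it takes over 72 s, if anything falls off the work surface, if the arm or the gripper's body presses on something with over 40 N, if the wrist force passes 120 N, or if a joint passes its speed limit or range.

### The arm

A 6-joint arm with a two-finger parallel gripper is mounted at the origin on the work surface. World frame = base frame: x ahead of the robot, y to its left, z up, the work surface at z = 0. Lengths are in m, angles in degrees, forces in N, time in s.
With the tool pointing down it reaches from about 0.375 to 0.9 m from the base axis. Payload 3.1 kg.
Tool frame: the origin (TCP) lies between the finger pads; the fingertips stand 11 mm ahead of it and the grasp point (between the pads) lies 8 mm behind it; z points along the fingers, y is the line along which they close (so a half turn about z gives the same grasp; the last joint's range is limited). The gripper opens to 87 mm and grips with 3 to 60 N. Pads are 19 mm wide; open, the fingers measure 117 mm over their backs; the gripper's body (75 mm by 190 mm) begins 51 mm behind the grasp point.
Start: joints at [-76.977, 30.224, 82.088, -0, 67.689, -10.227], TCP at [0.247, -0.574, 0.197] pointing down, gripper open.
Joint ranges: [-176.69, 176.69], [-43.24, 126.21], [12.49, 139.97], [-82, 262], [0, 151.66], [-163.58, 163.58]. Speed limits (degrees/s): [159.86, 159.86, 180, 180, 180, 180].

### API

Orientations are given as a 3x3 rotation matrix whose columns are the frame's x, y, z axes.
In Python, from rig import bot gives the robot as it stands.
- The arm moves only by the tool apply_moves, never from a script. Its argument "steps" is a list that holds one entry, the list of rows, each a list of 7 numbers: the shift along the tool's x, y, z in cm, then the turn, a rotation vector about the tool's x, y, z in degrees, then the gripper command: -1 is shut, 1 is fully open, values between are in proportion. In form: [[[dx, dy, dz, rx, ry, rz, jaw], ...]]. A call has 1 to 20 rows; each row is the pose to reach, as a shift and turn from the pose commanded when the call began, along the tool's axes at that moment; what a row does not reach only later rows make up. A row lasts 1/8 s, in which the tool goes at most 62.5 mm and 10.7 degrees, less where a joint would pass 70% of its speed; a pose out of reach is approached as far as the arm can. A call with a gripper value outside its range is refused whole. The fingers move at their own pace and stop on an object; the grip force is fixed at half the most. Time passes only in rows, so rows that repeat a pose let the fingers close. It gives the time, the measured TCP pose, the force, the opening and the grip force at its end, in the units of the state.
- bot.read_state(): the state, without advancing time (a new reading comes with each control period).
- bot.capture(name): name is "scene" or "top"; returns the picture (420x560x3 uint8, blue, green, red); there is no depth.
- bot.camera_model(name): a dict with "intrinsics" (3x3 intrinsics, pixels), "k1" (the pictures are not rectified: a ray, as slopes to the right and down, at radius r is drawn at 1 + k1 r^2 times it, then the intrinsics apply), "R" (3x3) and "t" (3): a world point X has camera coordinates R X + t. Camera axes: x right, y down, z forward; pixel columns grow to the right and rows downward; lengths in m; the calibration is good to about 2 mm. A picture is of the moment at which its call begins. camera_model takes no time and is no camera call.
- bot.hand_in(): hands the job in; it is judged then, once.
The state is a dict: "time_s": time; "joint_positions": joint angles; "qvel": joint speeds; "tau": joint torques, N m; "position": TCP position; "tcp_rot": TCP orientation; "force": force on the tool from outside, world axes, zero at the start; "moment": the same for the moment, N m; "opening": opening from 0.0 (shut) to 1.0 (fully open); "grasp_force": force on a finger pad.
Only numpy, scipy, OpenCV 4.12 (cv2) and the standard library are available. Lean on these libraries where they do the work, as an engineer would, in place of code of your own. Each camera call takes 0.05 s, during which the arm holds its last target. There are 200 camera calls.

## Working session

There is one attempt and no reset: what is moved stays moved. The work goes in short steps, Python scripts to look and compute and a tool call to move; the robot and the scene stay as the last step left them, time stands still between calls to the robot, and variables do not carry over. Pictures are saved under pics/ and viewed, at most 10 in all, crops included, and the job is handed in when it is done.

Besides the shell and the picture viewer there is one more tool, called after "Emit:" by a JSON object that holds its "fn" and its "kwargs". apply_moves: Moves the arm, as the interface text tells. Its arguments: {"type":"object","properties":{"steps":{"type":"array","items":{"type":"array","items":{"type":"array","items":{"type":"number"}}}}},"required":["steps"]}

```bash
mkdir -p pics; python3 - <<'E'
from rig import bot
import cv2
s=bot.read_state(); print(s)
for n in("scene","top"):
    cv2.imwrite(f"pics/{n}0.png",bot.capture(n)); print(n,bot.camera_model(n))
E
```

```text
{'time_s': 0.0, 'joint_positions': array([-7.69757845e+01,  3.02787794e+01,  8.21564069e+01, -1.37592150e-04,
        6.76880264e+01, -1.02268497e+01]), 'qvel': array([ 0.07954756,  0.01423181,  0.02197264, -0.09475543,  0.00813093,
        0.03874644]), 'tau': array([ 5.86179940e-04, -4.40039277e+01, -1.76593101e+01,  6.34329719e-02,
        5.83601114e-02, -1.60797017e-04]), 'position': array([ 0.24657755, -0.57345324,  0.19607357]), 'tcp_rot': array([[ 9.18783603e-01,  3.94761263e-01, -4.86799319e-04],
       [ 3.94761381e-01, -9.18781293e-01,  2.09464307e-03],
       [ 3.79621838e-04, -2.11669328e-03, -9.99997688e-01]]), 'force': array([-0.00965794, -0.11809989,  0.61101098]), 'moment': array([-0.02078998,  0.01500092, -0.01951906]), 'grasp_force': 0.0, 'opening': 0.9938412127876683}
scene {'intrinsics': array([[467.93940396,   0.        , 276.52230108],
       [  0.        , 467.93940396, 214.88638349],
       [  0.        ,   0.        ,   1.        ]]), 'k1': 0.055270633635576966, 'R': array([[-0.7405712 ,  0.67197524, -0.00189273],
       [ 0.55826981,  0.61368599, -0.55832278],
       [-0.37401754, -0.41453443, -0.82962165]]), 't': array([ 0.4341428 , -0.28283681,  1.37706804])}
top {'intrinsics': array([[486.82903393,   0.        , 276.26308464],
       [  0.        , 486.82903393, 199.67348977],
       [  0.        ,   0.        ,   1.        ]]), 'k1': 0.05283404795859741, 'R': array([[-0.02790547, -0.99910178, -0.03188916],
       [-0.99190496,  0.03162972, -0.12298014],
       [ 0.12387832,  0.0281992 , -0.99189665]]), 't': array([0.04909267, 0.6152292 , 1.34624445])}
```

View pics/top0.png

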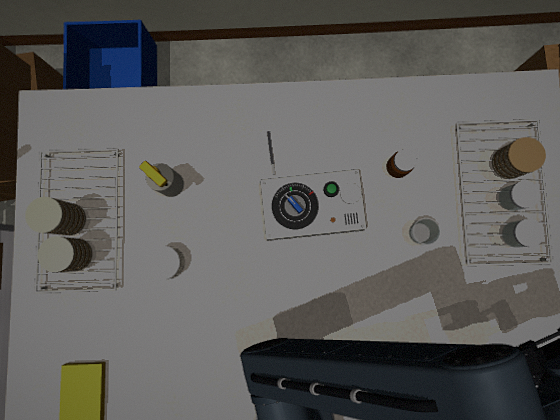

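View pics/scene0.png

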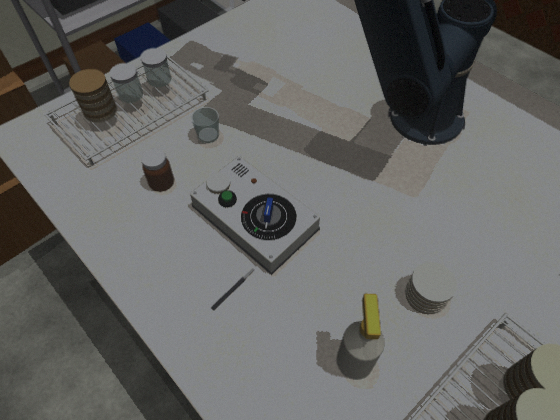

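The top view shows the dial at about (294,205), the button at (331,189), and the console corners at about (261,180), (362,169), (368,230), (266,241). Next I'll enlarge both views.

```bash
cat > h.py <<'E'
import numpy as np,cv2
from rig import bot
def ray(n,u,v):
    m=bot.camera_model(n);K=m["intrinsics"];d=np.array([(u-K[0,2])/K[0,0],(v-K[1,2])/K[1,1]])
    p=d.copy()
    for _ in range(20): p=d/(1+m["k1"]*(p@p))
    R=m["R"];return -R.T@m["t"],R.T@np.array([*p,1])
def atz(n,u,v,z):
    c,d=ray(n,u,v);return c+d*(z-c[2])/d[2]
def proj(n,X):
    m=bot.camera_model(n);c=m["R"]@np.asarray(X)+m["t"];p=c[:2]/c[2];p=p*(1+m["k1"]*(p@p))
    return m["intrinsics"][:2,:2]@p+m["intrinsics"][:2,2]
E
python3 - <<'E'
import cv2
a=cv2.imread("pics/top0.png")[160:250,250:380]; b=cv2.imread("pics/scene0.png")[150:275,185:325]
cv2.imwrite("pics/a.png",cv2.resize(a,None,fx=6,fy=6,interpolation=cv2.INTER_CUBIC))
cv2.imwrite("pics/b.png",cv2.resize(b,None,fx=4.5,fy=4.5,interpolation=cv2.INTER_CUBIC))
E
python3 -c "
from h import *
g=lambda u,v,z=.06:print(u,v,atz('top',u,v,z).round(4))
for p in [(261,180),(362,169),(368,230),(266,241)]:g(*p)
g(294,205,.07);g(331,189,.07)"
```

```text
261 180 [0.671  0.0715 0.06  ]
362 169 [ 0.6927 -0.2126  0.06  ]
368 230 [ 0.5215 -0.2205  0.06  ]
266 241 [0.4993 0.0618 0.06  ]
294 205 [ 0.5961 -0.019   0.07  ]
331 189 [ 0.6375 -0.123   0.07  ]
```

View pics/a.png

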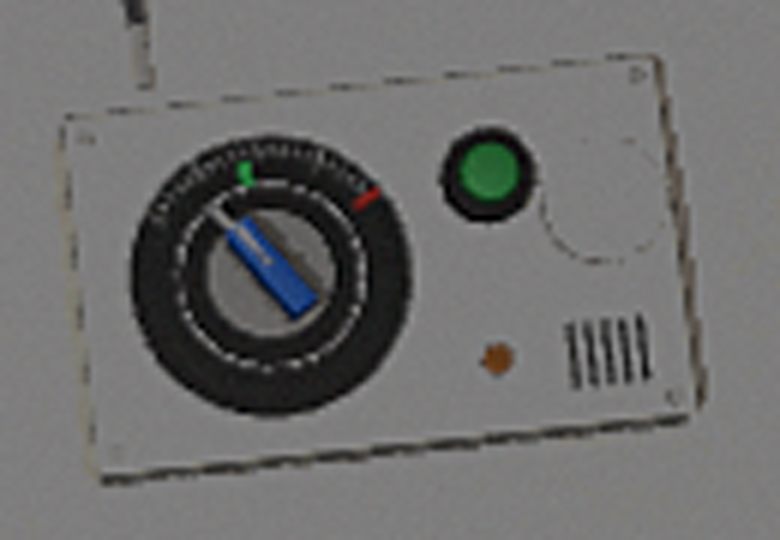

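View pics/b.png

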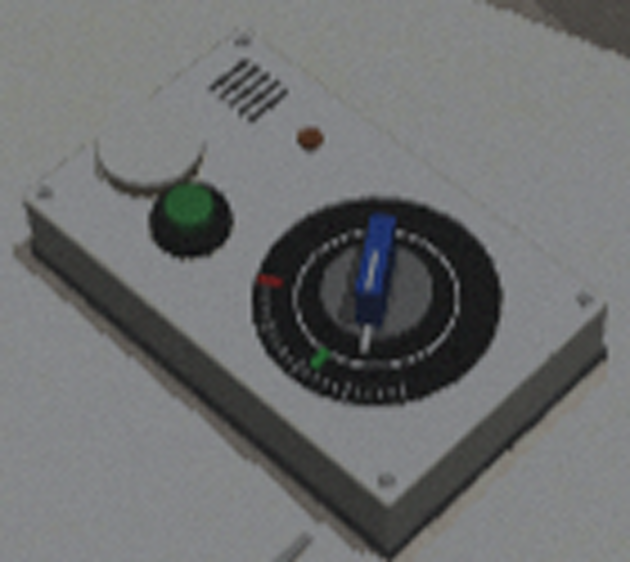

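The top crop shows the dial disc centre near (272,275), pointer tongue (217,212), green tab (246,174), red bar (366,199) and button (490,168). The scene crop agrees, with pointer tongue (365,340), green tab (319,357) and button (190,205).

```bash
cat > m.py <<'E'
from h import *
A=lambda x,y:(250+(x+.5)/6-.5,160+(y+.5)/6-.5)
B=lambda x,y:(185+(x+.5)/4.5-.5,150+(y+.5)/4.5-.5)
T=lambda x,y,z:atz('top',*A(x,y),z)
S=lambda x,y,z:atz('scene',*B(x,y),z)
for n,G,c in(("top",T,[(65,117),(657,57),(690,418),(100,482)]),("scene",S,[(389,505),(27,203),(243,30),(606,308)])):
    P=np.array([G(*p,.06)[:2] for p in c]); Q=np.array([[85,140],[85,-140],[-85,-140],[-85,140]])/1e3
    H=(Q-Q.mean(0)).T@(P-P.mean(0)); yaw=np.arctan2(H[0,1]-H[1,0],H[0,0]+H[1,1])
    R=np.array([[np.cos(yaw),-np.sin(yaw)],[np.sin(yaw),np.cos(yaw)]]); o=P.mean(0)
    print(n,o.round(4),"yaw",yaw.round(4),"res",((P-o-Q@R.T)*1e3).round(1).tolist())
    d=o+R@[0,.05];b=o+R@[.035,-.055];print("dial",d.round(4),"button",b.round(4))
    pts=dict(top=dict(disc=(272,275,.062),ptr=(217,212,.065),mk=(246,174,.065),red=(366,199,.062),btn=(490,168,.075)),
             scene=dict(disc=(377,300,.062),ptr=(365,340,.065),mk=(319,357,.065),red=(270,281,.062),btn=(190,205,.075)))[n]
    c=G(*pts['disc'])[:2]
    for k,v in pts.items():
        w=G(*v)[:2]; 
        for cc in(d,c):
            e=R.T@(w-cc);print(k,w.round(4),"r",np.hypot(*e).round(4),"q",(1-np.arctan2(e[1],e[0])).round(3),end=' | ')
        print()
E
python3 m.py
```

```text
top [ 0.5981 -0.0704] yaw 0.0688 res [[0.4, -2.0], [0.2, -0.2], [0.9, 4.6], [-1.4, -2.4]]
dial [ 0.5947 -0.0205] button [ 0.6368 -0.1229]
disc [ 0.5957 -0.0216] r 0.0015 q 1.837 | disc [ 0.5957 -0.0216] r 0.0 q 1.0 | 
ptr [0.6257 0.0031] r 0.039 q 0.418 | ptr [0.6257 0.0031] r 0.0388 q 0.381 | 
mk [ 0.6431 -0.011 ] r 0.0494 q 0.874 | mk [ 0.6431 -0.011 ] r 0.0485 q 0.849 | 
red [ 0.63   -0.0664] r 0.0579 q 1.984 | red [ 0.63   -0.0664] r 0.0564 q 1.988 | 
btn [ 0.6407 -0.1234] r 0.1127 q 2.219 | btn [ 0.6407 -0.1234] r 0.1114 q 2.224 | 
scene [ 0.5998 -0.0667] yaw 0.0755 res [[-2.9, -3.7], [-2.1, 4.4], [1.1, 0.6], [3.9, -1.3]]
dial [ 0.5961 -0.0168] button [ 0.6389 -0.1189]
disc [ 0.5951 -0.0187] r 0.0021 q 3.092 | disc [ 0.5951 -0.0187] r 0.0 q 1.0 | 
ptr [ 0.6177 -0.0027] r 0.0258 q 0.498 | ptr [ 0.6177 -0.0027] r 0.0276 q 0.458 | 
mk [ 0.6421 -0.0109] r 0.0464 q 0.948 | mk [ 0.6421 -0.0109] r 0.0476 q 0.91 | 
red [ 0.6291 -0.066 ] r 0.0592 q 2.055 | red [ 0.6291 -0.066 ] r 0.0582 q 2.024 | 
btn [ 0.6342 -0.1253] r 0.115 q 2.308 | btn [ 0.6342 -0.1253] r 0.1135 q 2.295 |
```

Emit:
{"fn": "apply_moves", "kwargs": {"steps": [[[2.7,-1.86,0,0,0,-9.75,1],[5.4,-3.71,0,0,0,-19.5,1],[8.1,-5.57,0,0,0,-29.25,1],[10.8,-7.43,0,0,0,-39,1],[13.5,-9.28,0,0,0,-48.75,1],[16.2,-11.14,0,0,0,-58.5,1],[18.9,-13,0,0,0,-68.25,1],[21.6,-14.85,0,0,0,-78,1],[24.3,-16.7,0,0,0,-87.75,1],[27,-18.57,0,0,0,-97.5,1],[29.7,-20.4,0,0,0,-107.25,1],[32.4,-22.3,0,0,0,-117,1],[35.1,-24.1,0,0,0,-126.75,1],[37.8,-26,0,0,0,-136.5,1],[40.5,-27.9,0,0,0,-146.25,1],[43.2,-29.7,0,0,0,-156,1],[45.9,-31.6,0,0,0,-165.75,1],[48.6,-33.4,0,0,0,-175.5,1],[51.3,-35.3,0,0,0,-185.25,1],[53.93,-37.13,0,0,0,-195,1]]]}}

```text
time_s: 2.6
position: [0.5958, -0.0191, 0.1965]
tcp_rot: [[-0.782, -0.624, -0.001], [-0.624, 0.782, 0.0], [0.001, 0.001, -1.0]]
force: [0.0, -0.2, 0.5]
opening: 0.995
grasp_force: 0.0
```

Emit:
{"fn": "apply_moves", "kwargs": {"steps": [[[0,0,4,0,0,0,1],[0,0,8,0,0,0,1],[0,0,10.5,0,0,0,1],[0,0,11.15,0,0,0,0.3],[0,0,11.15,0,0,0,0],[0,0,11.15,0,0,0,-0.3]]]}}

```text
time_s: 3.35
position: [0.5967, -0.0204, 0.0868]
tcp_rot: [[-0.785, -0.619, 0.002], [-0.619, 0.785, -0.001], [-0.002, -0.002, -1.0]]
force: [-0.1, 0.1, 0.5]
opening: 0.741
grasp_force: 0.0
```

```bash
python3 - <<'E'
from h import *
s=bot.read_state();print({k:np.round(s[k],3) for k in("time_s","position","force","moment","opening","joint_positions")})
a=bot.capture("top")[160:250,250:380]; b=bot.capture("scene")[130:275,165:345]
f=lambda i,w:cv2.resize(i,(w,w*i.shape[0]//i.shape[1]),interpolation=cv2.INTER_CUBIC)
a=f(a,400);b=f(b,400);o=np.zeros((max(len(a),len(b)),800,3),np.uint8);o[:len(a),:400]=a;o[:len(b),400:]=b
cv2.imwrite("pics/c.png",o)
E
```

```text
{'time_s': np.float64(3.35), 'position': array([ 0.597, -0.02 ,  0.087]), 'force': array([-0.129,  0.079,  0.501]), 'moment': array([ 0.145, -0.069,  0.002]), 'opening': np.float64(0.741), 'joint_positions': array([-1.26760e+01,  3.61970e+01,  9.17800e+01, -1.00000e-03,
        5.18800e+01, -1.40923e+02])}
```

View pics/c.png

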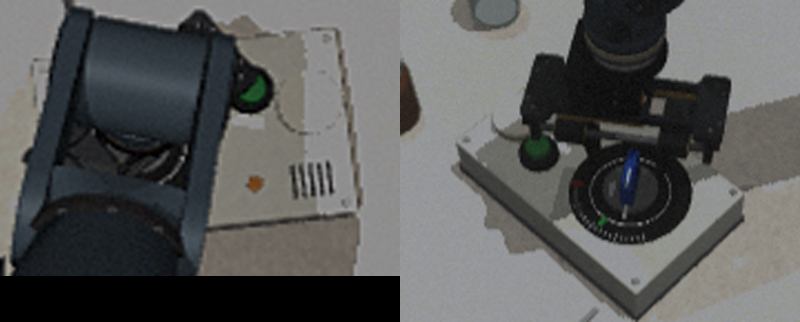

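```bash
python3 - <<'E'
from h import *
s=bot.read_state();p=s["position"];R=s["tcp_rot"];print(s["time_s"],p,s["opening"])
pr=lambda X:((proj("scene",X)-[165,130])*2.222+[400,0]).round()
print("tcp",pr(p),"pads",[pr(p+R@[0,k*.04,.0]) for k in(-1,1)],"z.1.2",pr(p+[0,0,.1]),"dialtop",pr([.5957,-.0195,.103]),"disc",pr([.5957,-.0195,.062]))
img=bot.capture("scene")
cv2.imwrite("pics/d.png",cv2.resize(img[80:270,150:350],None,fx=3,fy=3,interpolation=cv2.INTER_CUBIC))
E
```

```text
3.45 [ 0.59657178 -0.02039413  0.08684741] 0.6500744208398854
tcp [627. 178.] pads [array([590., 173.]), array([665., 184.])] z.1.2 [625. 120.] dialtop [628. 170.] disc [629. 192.]
```

View pics/d.png

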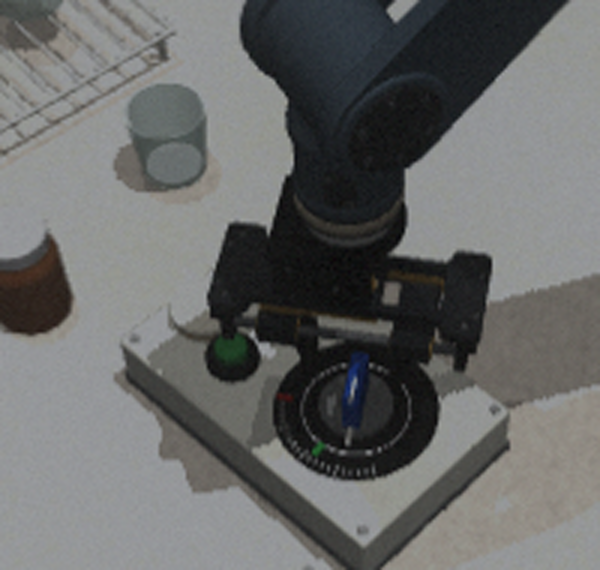

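The fingers straddle the blue bar, which is near (353,385) with the finger at (310,360). The projected TCP lands on the bar, so I'll close.

Emit:
{"fn": "apply_moves", "kwargs": {"steps": [[[0,0,0.1,0,0,0,-0.5],[0,0,0.1,0,0,0,-1],[0,0,0.1,0,0,0,-1],[0,0,0.1,0,0,0,-1],[0,0,0.1,0,0,0,-1],[0,0,0.1,0,0,0,-1],[0,0,0.1,0,0,0,-1],[0,0,0.1,0,0,0,-1]]]}}

```text
time_s: 4.5
position: [0.5957, -0.0202, 0.0845]
tcp_rot: [[-0.785, -0.619, -0.0], [-0.619, 0.785, 0.0], [0.0, 0.0, -1.0]]
force: [-0.3, -0.0, 0.2]
opening: 0.002
grasp_force: 0.0
```

```bash
cat > st.py <<'E'
from h import *
s=bot.read_state();R=s["tcp_rot"]
print({k:np.round(s[k],4).tolist() for k in("time_s","position","force","moment","opening","grasp_force")},"xang",np.degrees(np.arctan2(R[1,0],R[0,0])).round(2),"j6",s["joint_positions"][5].round(1),"Ftool",(R.T@s["force"]).round(2),"Mtool",(R.T@s["moment"]).round(3))
E
python3 st.py
```

```text
{'time_s': 4.5, 'position': [0.5957, -0.0202, 0.0845], 'force': [-0.3232, -0.0079, 0.2437], 'moment': [0.1703, -0.1286, -0.0214], 'opening': 0.0019, 'grasp_force': 0.0} xang -141.75 j6 -140.9 Ftool [ 0.26  0.19 -0.24] Mtool [-0.054 -0.206  0.021]
```

The gripper shut on nothing, so it isn't at the dial. I'll look at the scene again.

```bash
python3 - <<'E'
from h import *
img=bot.capture("scene")
p=bot.read_state()["position"]
g=cv2.resize(img[130:240,180:330],None,fx=5,fy=5,interpolation=cv2.INTER_CUBIC)
g=cv2.convertScaleAbs(g,alpha=1.8,beta=15)
for X,c in((p,(0,0,255)),(p+[0,0,-.011],(0,255,255)),(p+[0,0,.059],(255,0,255))):
    cv2.circle(g,tuple(int(v) for v in (proj("scene",X)-[180,130])*5+2),4,c,1)
cv2.imwrite("pics/e.png",g)
E
```

```text
(no output)
```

View pics/e.png

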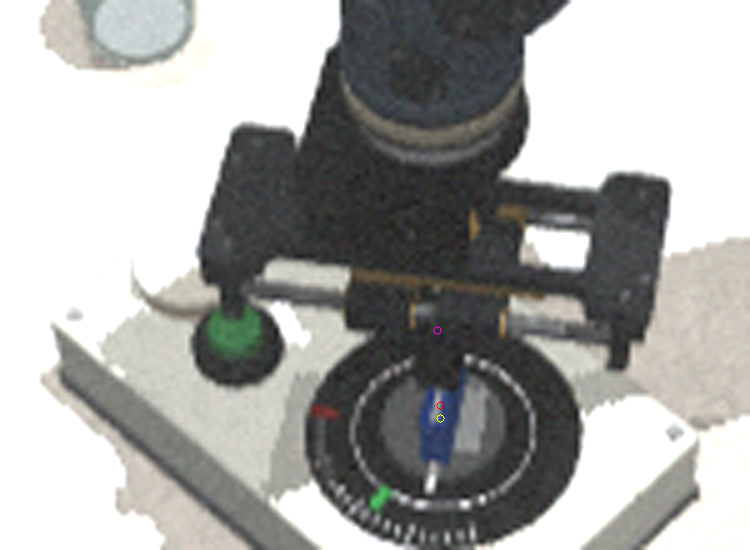

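The shut fingertips end at about (440,388), just above the middle of the bar's top. They should be at (440,418), so the real tips are about 25 mm higher than assumed. I'll feel downward gently for the bar's top to confirm it.

Emit:
{"fn": "apply_moves", "kwargs": {"steps": [[[0,0,0.1,0,0,0,-1],[0,0,0.2,0,0,0,-1],[0,0,0.2,0,0,0,-1]]]}}

```text
time_s: 4.92
position: [0.5956, -0.0202, 0.0824]
tcp_rot: [[-0.785, -0.619, -0.0], [-0.619, 0.785, 0.0], [0.0, 0.0, -1.0]]
force: [0.1, 0.1, 0.2]
opening: 0.004
grasp_force: 0.0
```

```bash
python3 st.py; python3 - <<'E'
from h import *
u=np.array([440,388.])/5+[180,130]
for z in(.0715,.085,.095,.103,.11): print(z,atz("scene",*u,z).round(4))
E
```

```text
{'time_s': 4.925, 'position': [0.5956, -0.0202, 0.0824], 'force': [0.1499, 0.1149, 0.2483], 'moment': [0.0815, -0.0244, -0.0214], 'opening': 0.0039, 'grasp_force': 0.0} xang -141.75 j6 -140.9 Ftool [-0.19 -0.   -0.25] Mtool [-0.049 -0.07   0.021]
0.0715 [ 0.5834 -0.0331  0.0715]
0.085 [ 0.5895 -0.0259  0.085 ]
0.095 [ 0.594  -0.0206  0.095 ]
0.103 [ 0.5976 -0.0163  0.103 ]
0.11 [ 0.6007 -0.0126  0.11  ]
```

Emit:
{"fn": "apply_moves", "kwargs": {"steps": [[[0,0,0.1,0,0,0,-1],[0,0,0.2,0,0,0,-1],[0,0,0.2,0,0,0,-1]]]}}

```text
time_s: 5.3
position: [0.5956, -0.0202, 0.0804]
tcp_rot: [[-0.785, -0.619, -0.0], [-0.619, 0.785, 0.0], [0.0, 0.0, -1.0]]
force: [-0.2, -0.1, 1.0]
opening: 0.007
grasp_force: 0.0
```

Emit:
{"fn": "apply_moves", "kwargs": {"steps": [[[0,0,0.1,0,0,0,-1],[0,0,0.2,0,0,0,-1],[0,0,0.2,0,0,0,-1]]]}}

```text
time_s: 5.68
position: [0.5956, -0.0201, 0.0784]
tcp_rot: [[-0.785, -0.619, -0.0], [-0.619, 0.785, 0.0], [0.0, 0.0, -1.0]]
force: [-0.1, -0.8, 0.4]
opening: 0.002
grasp_force: 0.0
```

Emit:
{"fn": "apply_moves", "kwargs": {"steps": [[[0,0,0.1,0,0,0,-1],[0,0,0.2,0,0,0,-1],[0,0,0.2,0,0,0,-1]]]}}

```text
time_s: 6.05
position: [0.5958, -0.0202, 0.0779]
tcp_rot: [[-0.785, -0.619, 0.001], [-0.619, 0.785, -0.0], [-0.0, -0.001, -1.0]]
force: [-2.2, -0.2, 7.8]
opening: 0.004
grasp_force: 3.8
```

Contact came at reported z = 0.078, and the bar's top is at 0.103. So the tips really sit 25 mm behind the reported TCP. To grip at the right height I'll open and go to reported z of about 0.050.

Emit:
{"fn": "apply_moves", "kwargs": {"steps": [[[0,0,-0.8,0,0,0,-1],[0,0,-0.8,0,0,0,1],[0,0,-0.8,0,0,0,1],[0,0,-0.8,0,0,0,1],[0,0,-0.8,0,0,0,1],[0,0,-0.8,0,0,0,1],[0,0,-0.8,0,0,0,1],[0,0,0.5,0,0,0,1],[0,0,1.5,0,0,0,1],[0,0,2.0,0,0,0,1],[0,0,2.0,0,0,0,1]]]}}

```text
time_s: 7.42
position: [0.5952, -0.0201, 0.0557]
tcp_rot: [[-0.785, -0.619, -0.002], [-0.619, 0.785, 0.0], [0.001, 0.001, -1.0]]
force: [0.6, 0.2, 0.6]
opening: 0.98
grasp_force: 0.0
```

Emit:
{"fn": "apply_moves", "kwargs": {"steps": [[[0,0,0.3,0,0,0,0],[0,0,0.6,0,0,0,-0.4],[0,0,0.6,0,0,0,-1],[0,0,0.6,0,0,0,-1],[0,0,0.6,0,0,0,-1],[0,0,0.6,0,0,0,-1],[0,0,0.6,0,0,0,-1],[0,0,0.6,0,0,0,-1]]]}}

```text
time_s: 8.43
position: [0.5957, -0.0202, 0.0506]
tcp_rot: [[-0.785, -0.619, 0.0], [-0.619, 0.785, 0.0], [-0.0, -0.0, -1.0]]
force: [-0.9, -0.3, -0.5]
opening: 0.167
grasp_force: 0.0
```

```bash
python3 st.py
```

```text
{'time_s': 8.425, 'position': [0.5957, -0.0202, 0.0506], 'force': [-0.9338, -0.3476, -0.5449], 'moment': [0.1362, -0.0719, -0.0482], 'opening': 0.1674, 'grasp_force': 0.0} xang -141.75 j6 -140.9 Ftool [0.95 0.31 0.54] Mtool [-0.062 -0.141  0.048]
```

Emit:
{"fn": "apply_moves", "kwargs": {"steps": [[[0,0,0,0,0,0,-1],[0,0,0,0,0,0,-1],[0,0,0,0,0,0,-1],[0,0,0,0,0,0,-1]]]}}

```text
time_s: 8.93
position: [0.5955, -0.0199, 0.0506]
tcp_rot: [[-0.785, -0.619, -0.0], [-0.619, 0.785, 0.0], [0.0, 0.001, -1.0]]
force: [-0.5, 1.5, 2.1]
opening: 0.161
grasp_force: 30.0
```

```bash
python3 st.py
```

```text
{'time_s': 8.925, 'position': [0.5955, -0.0199, 0.0506], 'force': [-0.5154, 1.5459, 2.1192], 'moment': [0.4205, 0.0505, -0.0731], 'opening': 0.161, 'grasp_force': 30.0} xang -141.76 j6 -140.9 Ftool [-0.55  1.53 -2.12] Mtool [-0.362 -0.221  0.073]
```

Grip is good (14 mm, 30 N) and the dial reads q≈0.405. I'll turn to just below the earliest possible stop.

Emit:
{"fn": "apply_moves", "kwargs": {"steps": [[[0,0,0,0,0,7,-1],[0,0,0,0,0,15,-1],[0,0,0,0,0,23,-1],[0,0,0,0,0,31,-1],[0,0,0,0,0,39,-1],[0,0,0,0,0,46,-1],[0,0,0,0,0,46,-1]]]}}

```text
time_s: 9.8
position: [0.5955, -0.02, 0.0506]
tcp_rot: [[-0.991, 0.133, -0.0], [0.133, 0.991, 0.0], [0.0, 0.0, -1.0]]
force: [-0.9, 0.9, 1.9]
opening: 0.156
grasp_force: 30.0
```

```bash
python3 st.py
```

```text
{'time_s': 9.8, 'position': [0.5955, -0.02, 0.0506], 'force': [-0.887, 0.853, 1.8866], 'moment': [0.2715, 0.0502, -0.0243], 'opening': 0.1561, 'grasp_force': 30.0009} xang 172.33 j6 -95.0 Ftool [ 0.99  0.73 -1.89] Mtool [-0.262  0.086  0.024]
```

Emit:
{"fn": "apply_moves", "kwargs": {"steps": [[[0,0,0,0,0,7,-1],[0,0,0,0,0,15,-1],[0,0,0,0,0,23,-1],[0,0,0,0,0,31,-1],[0,0,0,0,0,39,-1],[0,0,0,0,0,46,-1],[0,0,0,0,0,50,-1],[0,0,0,0,0,50,-1]]]}}

```text
time_s: 10.8
position: [0.5954, -0.0202, 0.0506]
tcp_rot: [[-0.536, 0.844, -0.0], [0.844, 0.536, 0.0], [0.0, -0.0, -1.0]]
force: [-0.8, 1.2, 2.6]
opening: 0.159
grasp_force: 30.0
```

```bash
python3 st.py
```

```text
{'time_s': 10.8, 'position': [0.5954, -0.0202, 0.0506], 'force': [-0.7784, 1.177, 2.5988], 'moment': [0.249, 0.0997, -0.0124], 'opening': 0.1594, 'grasp_force': 30.0006} xang 122.39 j6 -45.1 Ftool [ 1.41 -0.03 -2.6 ] Mtool [-0.049  0.264  0.012]
```

Emit:
{"fn": "apply_moves", "kwargs": {"steps": [[[0,0,0,0,0,2,-1],[0,0,0,0,0,4,-1],[0,0,0,0,0,4,-1]]]}}

```text
time_s: 11.18
position: [0.5954, -0.0202, 0.0506]
tcp_rot: [[-0.473, 0.881, -0.001], [0.881, 0.473, 0.0], [0.0, -0.0, -1.0]]
force: [-1.9, -0.1, 3.0]
opening: 0.154
grasp_force: 30.0
```

```bash
python3 st.py
```

```text
{'time_s': 11.175, 'position': [0.5954, -0.0202, 0.0506], 'force': [-1.9116, -0.1171, 3.024], 'moment': [0.1352, 0.2437, -0.0286], 'opening': 0.1538, 'grasp_force': 30.0006} xang 118.24 j6 -40.9 Ftool [ 0.8  -1.74 -3.02] Mtool [0.151 0.234 0.029]
```

Emit:
{"fn": "apply_moves", "kwargs": {"steps": [[[0,0,0,0,0,2,-1],[0,0,0,0,0,4,-1],[0,0,0,0,0,4,-1]]]}}

```text
time_s: 11.55
position: [0.5954, -0.0202, 0.0506]
tcp_rot: [[-0.41, 0.912, -0.0], [0.912, 0.41, 0.0], [0.0, -0.0, -1.0]]
force: [-1.7, 0.7, 2.5]
opening: 0.156
grasp_force: 30.0
```

```bash
python3 st.py
```

```text
{'time_s': 11.55, 'position': [0.5954, -0.0202, 0.0506], 'force': [-1.7022, 0.7095, 2.4599], 'moment': [0.1581, 0.2989, -0.026], 'opening': 0.1558, 'grasp_force': 30.0007} xang 114.22 j6 -36.9 Ftool [ 1.35 -1.26 -2.46] Mtool [0.208 0.267 0.026]
```

Emit:
{"fn": "apply_moves", "kwargs": {"steps": [[[0,0,0,0,0,2,-1],[0,0,0,0,0,4,-1],[0,0,0,0,0,4,-1]]]}}

```text
time_s: 11.92
position: [0.5955, -0.0202, 0.0506]
tcp_rot: [[-0.346, 0.938, -0.0], [0.938, 0.346, -0.0], [0.0, -0.0, -1.0]]
force: [-2.8, 1.7, 3.6]
opening: 0.157
grasp_force: 30.0
```

```bash
python3 st.py
```

```text
{'time_s': 11.925, 'position': [0.5955, -0.0202, 0.0506], 'force': [-2.7832, 1.7177, 3.578], 'moment': [0.084, 0.3921, 0.1941], 'opening': 0.1572, 'grasp_force': 30.0007} xang 110.24 j6 -32.9 Ftool [ 2.57 -2.02 -3.58] Mtool [ 0.339  0.214 -0.194]
```

Emit:
{"fn": "apply_moves", "kwargs": {"steps": [[[0,0,0,0,0,1,-1],[0,0,0,0,0,2,-1],[0,0,0,0,0,2,-1],[0,0,0,0,0,2,-1]]]}}

```text
time_s: 12.42
position: [0.5954, -0.0202, 0.0505]
tcp_rot: [[-0.313, 0.95, -0.0], [0.95, 0.313, 0.0], [0.0, -0.0, -1.0]]
force: [-4.2, 0.2, 4.5]
opening: 0.156
grasp_force: 30.0
```

```bash
python3 st.py
```

```text
{'time_s': 12.425, 'position': [0.5954, -0.0202, 0.0505], 'force': [-4.2206, 0.1641, 4.4897], 'moment': [0.077, 0.4803, 0.2064], 'opening': 0.1559, 'grasp_force': 30.0005} xang 108.26 j6 -30.9 Ftool [ 1.48 -3.96 -4.49] Mtool [ 0.432  0.224 -0.206]
```

Emit:
{"fn": "apply_moves", "kwargs": {"steps": [[[0,0,0,0,0,1,-1],[0,0,0,0,0,1,-1]]]}}

```text
time_s: 12.68
position: [0.5955, -0.0202, 0.0506]
tcp_rot: [[-0.297, 0.955, -0.0], [0.955, 0.297, -0.0], [0.0, -0.0, -1.0]]
force: [-4.0, 0.7, 4.7]
opening: 0.16
grasp_force: 30.0
```

```bash
python3 st.py
```

```text
{'time_s': 12.675, 'position': [0.5955, -0.0202, 0.0506], 'force': [-4.0302, 0.7122, 4.7111], 'moment': [0.0861, 0.5944, 0.2735], 'opening': 0.1604, 'grasp_force': 30.001} xang 107.25 j6 -29.9 Ftool [ 1.88 -3.64 -4.71] Mtool [ 0.542  0.258 -0.274]
```

Emit:
{"fn": "apply_moves", "kwargs": {"steps": [[[0,0,0,0,0,0,-1],[0,0,0,0,0,0,-1]]]}}

```text
time_s: 12.92
position: [0.5955, -0.0202, 0.0506]
tcp_rot: [[-0.297, 0.955, -0.0], [0.955, 0.297, 0.0], [0.0, -0.0, -1.0]]
force: [-4.7, 0.1, 4.0]
opening: 0.159
grasp_force: 30.0
```

```bash
python3 st.py
```

```text
{'time_s': 12.925, 'position': [0.5955, -0.0202, 0.0506], 'force': [-4.6835, 0.0969, 3.9927], 'moment': [0.0917, 0.6363, 0.3208], 'opening': 0.1591, 'grasp_force': 30.0007} xang 107.25 j6 -29.9 Ftool [ 1.48 -4.45 -3.99] Mtool [ 0.581  0.276 -0.321]
```

Load is about 0.3 N·m. I'll hold a little longer, then turn back 84.75° to the marker, which is 26.2° from the starting pointer angle.

Emit:
{"fn": "apply_moves", "kwargs": {"steps": [[[0,0,0,0,0,0,-1],[0,0,0,0,0,0,-1],[0,0,0,0,0,-5,-1],[0,0,0,0,0,-13,-1],[0,0,0,0,0,-21,-1],[0,0,0,0,0,-29,-1],[0,0,0,0,0,-37,-1],[0,0,0,0,0,-45,-1],[0,0,0,0,0,-53,-1],[0,0,0,0,0,-61,-1],[0,0,0,0,0,-69,-1],[0,0,0,0,0,-77,-1],[0,0,0,0,0,-83,-1],[0,0,0,0,0,-84.75,-1],[0,0,0,0,0,-84.75,-1],[0,0,0,0,0,-84.75,-1]]]}}

```text
time_s: 14.92
position: [0.5956, -0.02, 0.0506]
tcp_rot: [[-0.979, -0.206, -0.0], [-0.206, 0.979, 0.001], [0.0, 0.001, -1.0]]
force: [-5.3, 1.4, 5.4]
opening: 0.157
grasp_force: 30.0
```

```bash
python3 st.py; python3 - <<'E'
from h import *
img=bot.capture("scene")
g=cv2.resize(img[185:245,225:315],None,fx=8,fy=8,interpolation=cv2.INTER_CUBIC)
cv2.imwrite("pics/f.png",cv2.convertScaleAbs(g,alpha=1.6,beta=15))
E
```

```text
{'time_s': 14.925, 'position': [0.5956, -0.02, 0.0506], 'force': [-5.2911, 1.3632, 5.3589], 'moment': [0.215, 0.6891, 0.083], 'opening': 0.1575, 'grasp_force': 30.0008} xang -168.1 j6 -114.6 Ftool [ 4.9   2.43 -5.36] Mtool [-0.352  0.63  -0.083]
```

View pics/f.png

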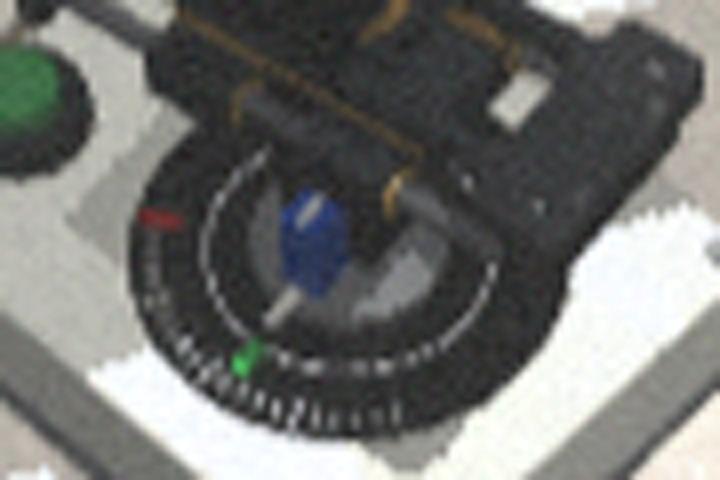

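The tongue runs (300,290)→(268,326) and the tab is at (246,357), so they look aligned. I'll check that numerically.

```bash
python3 - <<'E'
from h import *
F=lambda x,y:atz("scene",225+(x+.5)/8-.5,185+(y+.5)/8-.5,.0645)[:2]
a,b,m=F(300,290),F(268,326),F(246,357)
cs=[np.array([.5955,-.0195]),np.array([.5951,-.0187])]
an=lambda v:np.degrees(np.arctan2(v[1],v[0])).round(1)
print("tongue dir",an(b-a));
for c in cs: print("b",an(b-c),np.hypot(*(b-c)),"m",an(m-c),np.hypot(*(m-c)))
E
```

```text
tongue dir 11.8
b 7.7 0.03578054677975932 m 10.3 0.047967916192581186
b 6.3 0.03607995059979749 m 9.3 0.04822635706204468
```

Pointer and marker agree within about 2–3°, against a tolerance of about 7°. I'll release, rise, move over the button and turn the tool so the gripper body stays clear of the dial.

Emit:
{"fn": "apply_moves", "kwargs": {"steps": [[[0,0,0,0,0,0,1],[0,0,0,0,0,0,1],[0,0,0,0,0,0,1],[0,0,0,0,0,0,1],[0,0,0,0,0,0,1],[0,0,-2,0,0,0,1],[0,0,-5,0,0,0,1],[0,0,-7,0,0,0,1],[0,0,-7,0,0,0,0.5],[-0.3,-1.5,-7,0,0,10,0],[-0.6,-3,-7,0,0,20,-0.5],[-0.9,-4.5,-7,0,0,30,-1],[-1.2,-6,-7,0,0,40,-1],[-1.4,-7.5,-7,0,0,50,-1],[-1.7,-9,-7,0,0,60,-1],[-1.9,-10.2,-7,0,0,70,-1],[-2.0,-10.9,-7,0,0,80,-1],[-2.0,-10.9,-7,0,0,80,-1]]]}}

```text
time_s: 17.23
position: [0.6373, -0.1229, 0.1191]
tcp_rot: [[-0.376, 0.927, -0.002], [0.927, 0.376, 0.001], [0.001, -0.001, -1.0]]
force: [0.1, -0.0, 0.2]
opening: 0.02
grasp_force: 0.0
```

```bash
python3 st.py; python3 - <<'E'
from h import *
c1,d1=ray('top',250+490.5/6-.5,160+168.5/6-.5);c2,d2=ray('scene',185+190.5/4.5-.5,150+205.5/4.5-.5)
A=np.c_[d1,-d2];s=np.linalg.lstsq(A,c2-c1,rcond=None)[0];print("button",c1+d1*s[0],c2+d2*s[1])
img=bot.capture("scene"); a=img[170:260,190:320]
cv2.imwrite("pics/g.png",cv2.convertScaleAbs(cv2.resize(a,None,fx=6,fy=6,interpolation=cv2.INTER_CUBIC),alpha=1.6,beta=15))
E
```

```text
{'time_s': 17.225, 'position': [0.6373, -0.1229, 0.1191], 'force': [0.0817, -0.0021, 0.1991], 'moment': [0.0505, -0.0801, -0.0033], 'opening': 0.0204, 'grasp_force': 0.0} xang 112.07 j6 -42.8 Ftool [-0.03  0.07 -0.2 ] Mtool [-0.093  0.017  0.003]
button [ 0.63953094 -0.12270153  0.08322883] [ 0.63722695 -0.12042566  0.08269567]
```

View pics/g.png

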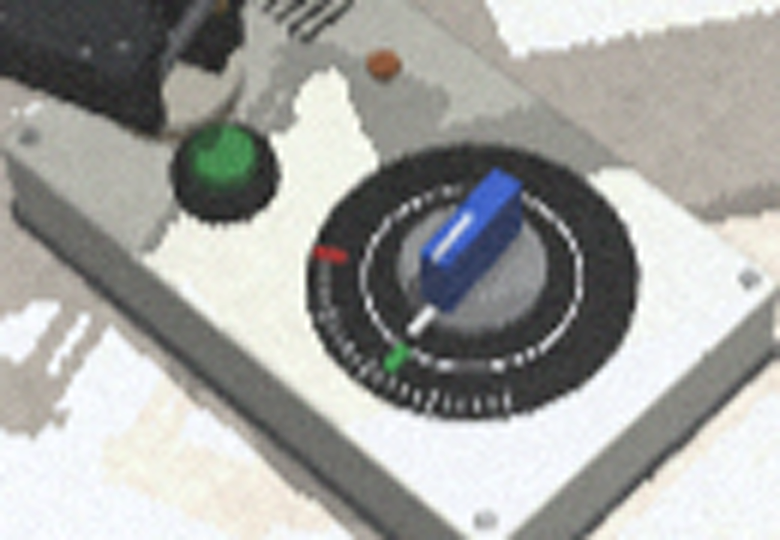

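The white pointer (424,318) lines up with the green tab (397,357) and the dial centre. The fingers are shut above the button at about (222,150), so I'll go down to it.

Emit:
{"fn": "apply_moves", "kwargs": {"steps": [[[0,0,2,0,0,0,-1],[0,0,4,0,0,0,-1],[0,0,5.5,0,0,0,-1],[0,0,5.9,0,0,0,-1],[0,0,6.1,0,0,0,-1],[0,0,6.1,0,0,0,-1]]]}}

```text
time_s: 18.02
position: [0.6383, -0.1228, 0.0601]
tcp_rot: [[-0.375, 0.927, 0.001], [0.927, 0.375, -0.0], [-0.001, 0.001, -1.0]]
force: [0.0, -0.5, -0.3]
opening: 0.008
grasp_force: 0.0
```

Emit:
{"fn": "apply_moves", "kwargs": {"steps": [[[0,0,0.1,0,0,0,-1],[0,0,0.2,0,0,0,-1],[0,0,0.3,0,0,0,-1],[0,0,0.3,0,0,0,-1]]]}}

```text
time_s: 18.52
position: [0.638, -0.1227, 0.0567]
tcp_rot: [[-0.375, 0.927, 0.0], [0.927, 0.375, -0.0], [-0.0, 0.0, -1.0]]
force: [-0.8, 1.1, 1.1]
opening: 0.001
grasp_force: 0.7
```

Emit:
{"fn": "apply_moves", "kwargs": {"steps": [[[0,0,0.1,0,0,0,-1],[0,0,0.2,0,0,0,-1],[0,0,0.3,0,0,0,-1],[0,0,0.3,0,0,0,-1]]]}}

```text
time_s: 19.02
position: [0.638, -0.1227, 0.0537]
tcp_rot: [[-0.375, 0.927, 0.0], [0.927, 0.375, -0.0], [-0.0, 0.0, -1.0]]
force: [-0.9, 0.1, 3.0]
opening: 0.006
grasp_force: 1.6
```

Emit:
{"fn": "apply_moves", "kwargs": {"steps": [[[0,0,0.1,0,0,0,-1],[0,0,0.2,0,0,0,-1],[0,0,0.2,0,0,0,-1]]]}}

```text
time_s: 19.4
position: [0.638, -0.1227, 0.0517]
tcp_rot: [[-0.375, 0.927, 0.0], [0.927, 0.375, -0.0], [-0.0, 0.0, -1.0]]
force: [-0.6, 0.1, 4.6]
opening: 0.01
grasp_force: 2.2
```

Spring-like at about 0.8 N/mm. I'll go a little further to the bottom.

Emit:
{"fn": "apply_moves", "kwargs": {"steps": [[[0,0,0.1,0,0,0,-1],[0,0,0.2,0,0,0,-1],[0,0,0.2,0,0,0,-1],[0,0,0.2,0,0,0,-1]]]}}

```text
time_s: 19.9
position: [0.6381, -0.1227, 0.0509]
tcp_rot: [[-0.375, 0.927, 0.001], [0.927, 0.375, -0.0], [-0.001, 0.0, -1.0]]
force: [-2.3, 0.8, 10.4]
opening: 0.007
grasp_force: 5.1
```

The button has bottomed out (10 N, past the 5 N full-press force). I'll retreat.

Emit:
{"fn": "apply_moves", "kwargs": {"steps": [[[0,0,-0.5,0,0,0,-1],[0,0,-1.5,0,0,0,-1],[0,0,-4,0,0,0,-1],[0,0,-8,0,0,0,-1],[0,0,-10,0,0,0,-1],[0,0,-10,0,0,0,-1]]]}}

```text
time_s: 20.65
position: [0.6389, -0.1229, 0.1512]
tcp_rot: [[-0.375, 0.927, 0.003], [0.927, 0.375, -0.001], [-0.002, 0.003, -1.0]]
force: [0.7, -0.2, 0.6]
opening: 0.0
grasp_force: 0.0
```

```bash
python3 st.py; python3 - <<'E'
from h import *
a=bot.capture("scene")[160:260,185:320]
cv2.imwrite("pics/i.png",cv2.convertScaleAbs(cv2.resize(a,None,fx=5,fy=5,interpolation=cv2.INTER_CUBIC),alpha=1.6,beta=15))
E
```

```text
{'time_s': 20.65, 'position': [0.6389, -0.1229, 0.1512], 'force': [0.6818, -0.2483, 0.5907], 'moment': [-0.0335, -0.1785, -0.0474], 'opening': 0.0004, 'grasp_force': 0.0} xang 112.01 j6 -42.7 Ftool [-0.49  0.54 -0.59] Mtool [-0.153 -0.098  0.048]
```

View pics/i.png

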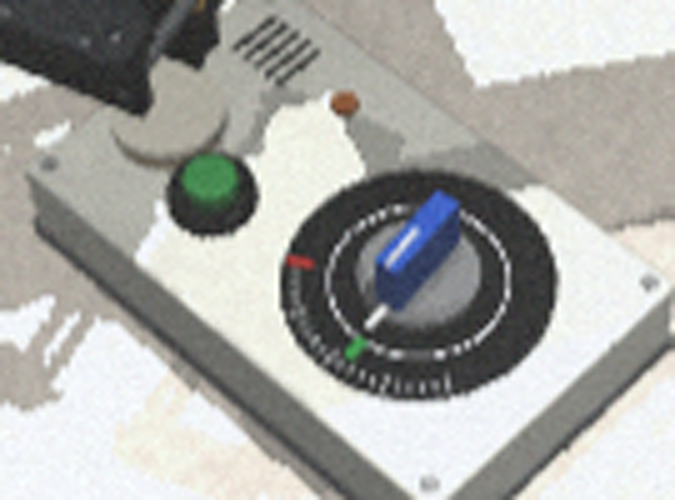

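The button is up at (210,180), the pointer (377,317) is still at the green tab (357,348), the dish is undisturbed and the arm is clear.

```bash
python3 -c "
from rig import bot
print(bot.hand_in())"
```

```text
the job is handed in; nothing more can be done
None
```

I handed the job in at about 21 s. The dial was held against its spring stop at an estimated 0.3 N·m, then turned back to the green marker (within about 3° in the pictures). The start button was pressed to its bottom (10 N) and is up again. I saw nothing else moved, but the hand-in gave no verdict.

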